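# Clear the van bench: tip the nuts into stock, rack the scraper

## Robot

A 7-joint arm with a two-finger parallel gripper is mounted at the origin on the work surface. World frame = base frame: x ahead of the robot, y to its left, z up, the work surface at z = 0. Lengths are in m, angles in rad, forces in N, time in s.
With the tool pointing down it reaches from about 0.4 to 0.9 m from the base axis. Payload 5.5 kg.
Tool frame: the origin (TCP) lies midway between the tips of the shut fingers; the grasp point (between the pads) lies 19 mm behind it (manip.grip_depth is the distance from the TCP to the grasp point, in m); z points along the fingers, y is the line along which they close (so a half turn about z gives the same grasp; the last joint's range is limited). The gripper opens to 92 mm and grips with 3 to 60 N. Pads are 19 mm wide; open, the fingers measure 130 mm over their backs; the gripper's body (75 mm by 190 mm) begins 47 mm behind the grasp point.
Start: joints at [-0.906, 0.501, -0.427, 1.55, 0.221, 1.138, -0.21], TCP at [0.254, 0.598, 0.227] pointing down, gripper open.
Joint ranges: [-2.88, 2.88], [-0.31, 2.03], [-1.54, 1.56], [0.2, 2.42], [-1.41, 4.55], [0.19, 2.02], [-2.57, 2.57]. Speed limits (rad/s): [2.57, 2.57, 3.14, 3.14, 3.14, 3.14, 3.14].

## Interface

Orientations are given as a unit quaternion [x, y, z, w].
In Python, from bench import manip, effector, viewer gives the robot as it stands. Calls block until the motion is done:
- manip.move_pose(position, orientation): joint-space move of the TCP to a pose.
- manip.servo_line(position, ori=None, vel=0.15): straight line of the TCP; ori=None keeps the orientation; vel is the mean speed in m/s.
- manip.movej(angles): joint-space move.
- effector.open_jaws() and effector.close(f_grip=None): open the fingers fully, or close them until they stop; f_grip is the grip in N (None keeps the last).
- manip.sleep(seconds).
- manip.solve_ik(position, orientation): joint angles nearest the present ones, or None.
- viewer.get_image(name): name is "scene" or "side" or "wrist"; returns the picture (384x512x3 uint8, red, green, blue); there is no depth.
- viewer.get_calibration(name): a dict with "vfov" (degrees; the focal length in pixels is half the picture's height over the tangent of half this angle, whatever the lens; pixels are square), "cx", "cy" (the principal point, pixels), "eye" and "attitude" of the camera in the world. Camera axes: x right, y down, z forward; pixel columns grow to the right and rows downward; lengths in m; the calibration is good to about 2 mm. A picture is of the moment at which its call begins: read the wrist's pose just before it. get_calibration takes no time and is no camera call; for the wrist camera it gives the pose at the moment of the call.
A pose or a line that the arm cannot do raises manip.PlanningError and nothing moves.
- manip.hand_in(): hands the job in; it is judged then, once.
Readings, each from a call of its own:
- manip.current_clock(): time.
- manip.current_q(): joint angles.
- manip.current_joint_velocities(): joint speeds.
- manip.current_tau(): joint torques, N m.
- manip.current_tool_pos(): TCP position.
- manip.current_tcp_rot(): TCP orientation.
- manip.current_force(): force on the tool from outside, world axes, zero at the start.
- manip.current_wrist_torque(): the same for the moment, N m.
- manip.current_finger_gap(): finger opening in m.
- manip.current_gripper_force(): force on a finger pad.
Only numpy, scipy, OpenCV 4.12 (cv2) and the standard library are available. Lean on these libraries where they do the work, as an engineer would, in place of code of your own. Each camera call takes 0.05 s, during which the arm holds its last target. There are 200 camera calls.

## Task

Clear up this van's bench: gather all the loose hexagon nuts into the scoop tray while it stands on its mat, then lift the tray with all of them aboard, tip it over the large empty blue stock bin so that they slide off into it, and set the tray back flat in its place on the rubber mat. Also slide the scraper, blade first, fully home into the slot of the grey tool rack and leave it there. Leave the other things on the bench where they are.

Things in the scene. Friction and masses are not known exactly. Their poses are not given: they have to be found in the camera images.
- tray: scoop tray of bent aluminium sheet, floor 130 (x) by 136 (y) mm, 3 mm thick, with 24 mm walls on three sides, 3 mm thick; the -x side is open (the lip). A black upright grip plate, 12 mm thick (y), 40 mm long (x), 70 mm tall, stands behind the +x wall with its middle at x = 85 mm. Origin: centre of the floor's underside, z up. 0.3 kg; its centre of mass is about 20 mm towards the grip
- tray_lip (a point): middle of the tray's open edge (top of the floor, tray x = -65 mm)
- tray_grip (a point): point in the tray's black grip plate to hold it by (tray x = 85, z = 50 mm); pinch across tray y
- mat: black rubber mat, 200 by 160 mm, 2 mm thick, fixed to the bench: the tray's place. Origin under the spot where the tray's origin belongs (the mat reaches from x = -80 to 120 mm); z up
- bin: large open blue stock bin in the middle of the bench (not the three small part-filled ones at the back edge), empty at the start, fixed, outside 180 (x) by 190 (y) by 75 mm high, walls and floor 4 mm. Origin: centre of its underside
- rack: grey tool rack block, fixed, 90 (x) by 100 (y) by 55 mm high, with one level slot that runs in from its -x face along +x: slot 58 mm wide (y), 8 mm high (z = 25 to 33 mm), open at the back and along a 14 mm wide gap in the middle of its roof, widening over the first 12 mm to 19..41 mm in height. Origin: centre of its underside
- rack_mouth (a point): middle of the slot's floor line at the rack's -x face (rack x = -45, z = 25 mm)
- scraper: flat scraper lying on the bench: wooden handle 100 (x) by 24 (y) by 22 mm high, steel blade 85 mm long (x = 50 to 135 mm), 50 mm wide, 4 mm thick, its underside flush with the handle's. Origin: centre of the handle's underside, blade to +x, z up. 0.16 kg, centre of mass near x = 65 mm
- scraper_tip (a point): middle of the blade's front edge (scraper x = 135, z = 2 mm)
- nut0: big loose hexagon nut of steel, 32 mm across the flats, 20 mm thick, 75 g; origin at its centre, z along its hole, the flats' normals at yaw 0, 60, 120 degrees. May be absent
- nut1: big loose hexagon nut of steel, 32 mm across the flats, 20 mm thick, 75 g; origin at its centre, z along its hole, the flats' normals at yaw 0, 60, 120 degrees. May be absent
- nut2: big loose hexagon nut of steel, 32 mm across the flats, 20 mm thick, 75 g; origin at its centre, z along its hole, the flats' normals at yaw 0, 60, 120 degrees. May be absent
- nut3: big loose hexagon nut of steel, 32 mm across the flats, 20 mm thick, 75 g; origin at its centre, z along its hole, the flats' normals at yaw 0, 60, 120 degrees. May be absent
- nut4: big loose hexagon nut of steel, 32 mm across the flats, 20 mm thick, 75 g; origin at its centre, z along its hole, the flats' normals at yaw 0, 60, 120 degrees. May be absent
- tape: bystander: roll of black tape, 52 mm across, 19 mm high, origin under its centre
- measure: bystander: tape measure standing on the bench, 55 by 34 by 52 mm high, origin under its centre
- driver: bystander: screwdriver lying at the back
- spray: bystander: red spray can, 60 mm across, 190 mm tall
- jar: bystander: small jar, 60 mm across, 70 mm tall
Things that resemble listed ones, but are neither listed nor needed, are in the scene too. Leave any green look-alike of the nut0 alone.

How it is judged:
By the outcome, as a careful person would: the job done as asked, in the order asked, and still so for the second after the job is handed in, with the robot touching nothing.
Of nut0, nut1, nut2, nut3, nut4 only 3 to 5 are there at a start; the rules pass over those that are not, and their reading is None.
At some moment in a run one of nut0, nut1, nut2, nut3, nut4, scraper may be knocked a few centimetres aside while the robot is not near it.
It also fails if it takes over 210 s, if anything falls off the work surface, if the arm or the gripper's body presses on something with over 40 N, if the wrist force passes 120 N, or if a joint passes its speed limit or range.

## Working session

There is one attempt and no reset: what is moved stays moved. The work goes in short steps, each a Python script; the robot and the scene stay as the last script left them, time stands still between calls to the robot, and variables do not carry over. Pictures are saved under pics/ and viewed, at most 16 in all, crops included, and the job is handed in when it is done.

```bash
ls; mkdir -p pics; python3 - <<'E'
from bench import manip, effector, viewer
import cv2
for n in ["scene","side","wrist"]:
    print(n,viewer.get_calibration(n))
    im=viewer.get_image(n); cv2.imwrite(f"pics/{n}0.png",im[:,:,::-1])
print(manip.current_clock(),manip.current_tcp_rot(),manip.grip_depth)
a=cv2.imread("pics/scene0.png");
cv2.imwrite("pics/scene0b.png",cv2.resize(a,(800,600),interpolation=cv2.INTER_CUBIC))
a=cv2.imread("pics/side0.png");
cv2.imwrite("pics/side0b.png",cv2.resize(a,(800,600),interpolation=cv2.INTER_CUBIC))
E
```

```text
pics
scene {'vfov': 50.763702458889, 'cx': 258.9462577956659, 'cy': 193.95035107457974, 'eye': array([1.26140329, 0.20209806, 0.92767304]), 'attitude': array([ 0.57135838,  0.74901093, -0.26917025, -0.20019893])}
side {'vfov': 57.601700907487285, 'cx': 256.6332944521068, 'cy': 189.84493113270418, 'eye': array([ 0.14502408, -0.43070644,  0.76838939]), 'attitude': array([ 0.85534604, -0.36978309,  0.14475584, -0.33270012])}
wrist {'vfov': 65.99460450386535, 'cx': 258.908352028103, 'cy': 194.71714844930224, 'eye': array([0.17623275, 0.63114335, 0.38311465]), 'attitude': array([0.82361486, 0.54502183, 0.0859138 , 0.1312577 ])}
0.15 [ 1.99518920e-01  9.79893707e-01 -7.03047342e-04 -1.73368356e-04] 0.0188
```

View pics/scene0b.png

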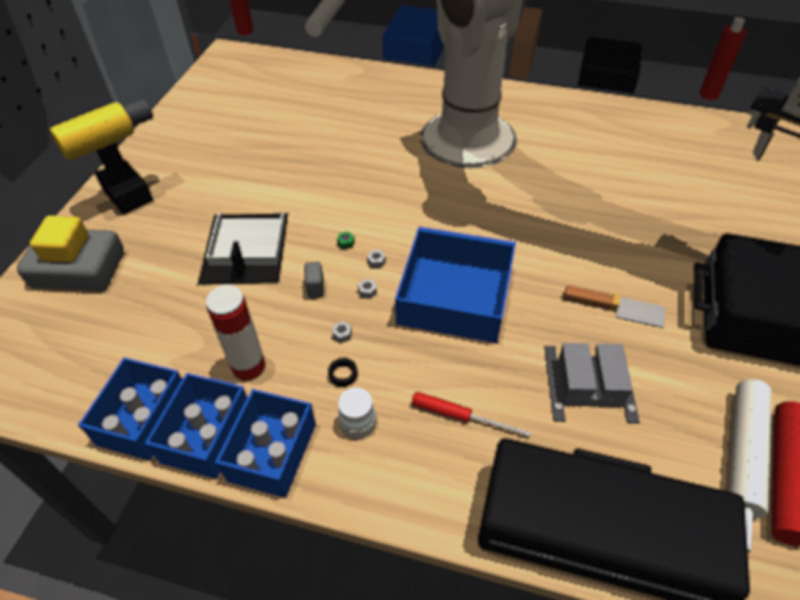

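View pics/side0b.png

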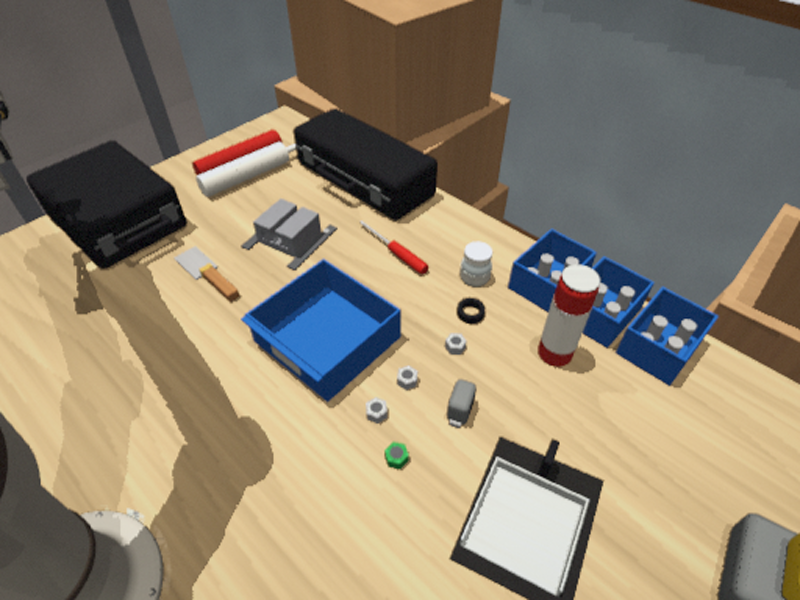

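The scene view shows three steel nuts, at (376,258), (367,289) and (342,331) in the 800 px picture. The green look-alike is at (346,240), the tray on its mat at (245,245), the bin at (457,285), the scraper at (613,305) and the rack at (595,375). The side view agrees, with steel nuts at (376,410), (407,377) and (456,343) and the green one at (397,455). Only the steel nuts fit, because the brief excludes green.

```bash
cat > h.py <<'E'
from bench import manip, effector, viewer
import numpy as np, cv2
from scipy.spatial.transform import Rotation as R
def ray(cal,px):
    f=192/np.tan(np.radians(cal['vfov'])/2)
    d=np.c_[(np.atleast_2d(px)-[cal['cx'],cal['cy']])/f, np.ones(len(np.atleast_2d(px)))]
    d=R.from_quat(cal['attitude']).apply(d); return np.array(cal['eye']),d/np.linalg.norm(d,axis=1)[:,None]
def plane(cal,px,z):
    o,d=ray(cal,px); return o+d*((z-o[2])/d[:,2])[:,None]
def tri(c1,p1,c2,p2):
    out=[]
    for a,b in zip(np.atleast_2d(p1),np.atleast_2d(p2)):
        A=np.zeros((3,3));B=np.zeros(3);rs=[]
        for c,p in((c1,a),(c2,b)):
            o,d=ray(c,p);M=np.eye(3)-np.outer(d[0],d[0]);A+=M;B+=M@o;rs.append((M,o))
        X=np.linalg.solve(A,B);out.append(np.r_[X,max(np.linalg.norm(M@(X-o)) for M,o in rs)])
    return np.array(out)
def proj(cal,X):
    f=192/np.tan(np.radians(cal['vfov'])/2)
    q=R.from_quat(cal['attitude']).inv().apply(np.atleast_2d(X)-cal['eye']);return q[:,:2]/q[:,2:]*f+[cal['cx'],cal['cy']]
def down(yaw): # tool z down, tool y (closing) axis at world angle yaw+90 -> tool x along yaw
    c,s=np.cos(yaw),np.sin(yaw)
    return R.from_matrix(np.array([[c,s,0],[s,-c,0],[0,0,-1.]])).as_quat()
def snap(name,fn=None):
    cal=viewer.get_calibration(name);im=viewer.get_image(name)
    if fn: cv2.imwrite(f"pics/{fn}.png",im[:,:,::-1])
    return cal,im
E
python3 - <<'E'
from h import *
np.set_printoptions(precision=4,suppress=True)
S=viewer.get_calibration('scene');D=viewer.get_calibration('side')
def t(n,a,b): print(n,tri(S,np.array(a)*.64,D,np.array(b)*.64))
t('nuts',[[376,258],[367,289],[342,331],[346,240]],[[376,410],[407,377],[456,343],[397,455]])
t('griptop',[[237,243]],[[554,443]])
t('bin rim corners nearL,farL,farR,nearR',[[397,322],[421,230],[515,239],[500,338]],[[399,317],[328,395],[244,317],[323,263]])
t('mat corners L-near,far-L,',[[200,282],[272,281]],[[602,484],[501,438]])
t('scraper blade corners, handle end',[[664,306],[660,327],[565,292]],[[193,247],[176,261],[237,296]])
t('rack top corners',[[561,345],[627,346],[635,402]],[[319,224],[273,201],[256,222]])
t('measure,tape,jar',[[313,263],[343,371],[356,397]],[[461,385],[470,310],[478,250]])
print(manip.current_tool_pos())
W=viewer.get_calibration('wrist');Rt=R.from_quat(manip.current_tcp_rot())
print(Rt.inv().apply(W['eye']-np.array(manip.current_tool_pos())),(Rt.inv()*R.from_quat(W['attitude'])).as_matrix())
E
python3 - <<'E'
import cv2
a=cv2.imread('pics/scene0.png');b=cv2.imread('pics/side0.png')
x=cv2.resize(a[140:270,120:260],None,fx=2.8,fy=2.8,interpolation=cv2.INTER_CUBIC);y=cv2.resize(a[160:280,330:450],None,fx=3.3,fy=3.3,interpolation=cv2.INTER_CUBIC)
h=min(x.shape[0],y.shape[0]);import numpy as np
cv2.imwrite('pics/c1.png',np.hstack([x[:h],y[:h]]))
E
```

```text
nuts [[ 0.4473 -0.0916  0.0107  0.0019]
 [ 0.5277 -0.0846  0.0091  0.0016]
 [ 0.6368 -0.0985  0.0112  0.0029]
 [ 0.4146 -0.167   0.0094  0.0031]]
griptop [[ 0.5451 -0.3346  0.0851  0.0061]]
bin rim corners nearL,farL,farR,nearR [[ 0.6023 -0.0001  0.0299  0.0016]
 [ 0.3954 -0.0247  0.0493  0.014 ]
 [ 0.3944  0.1668  0.0771  0.0048]
 [ 0.5947  0.1871  0.0421  0.0058]]
mat corners L-near,far-L, [[ 0.5884 -0.411  -0.0002  0.0043]
 [ 0.5495 -0.2673  0.0033  0.0028]]
scraper blade corners, handle end [[ 0.4512  0.4474  0.0276  0.0123]
 [ 0.4316  0.4752 -0.0311  0.0088]
 [ 0.4409  0.2778  0.0095  0.0051]]
rack top corners [[ 0.6319  0.2674  0.083   0.0178]
 [ 0.6102  0.3733  0.0929  0.0121]
 [ 0.6171  0.4372 -0.0177  0.0126]]
measure,tape,jar [[ 0.5421 -0.1814  0.0701  0.0018]
 [ 0.7159 -0.0685  0.0092  0.0019]
 [ 0.795  -0.0157  0.0734  0.0033]]
[0.254  0.5977 0.226 ]
[ 0.0847  0.0002 -0.1573] [[-0.0001 -0.9508 -0.3099]
 [ 1.     -0.0002  0.0001]
 [-0.0001 -0.3099  0.9508]]
```

View pics/c1.png

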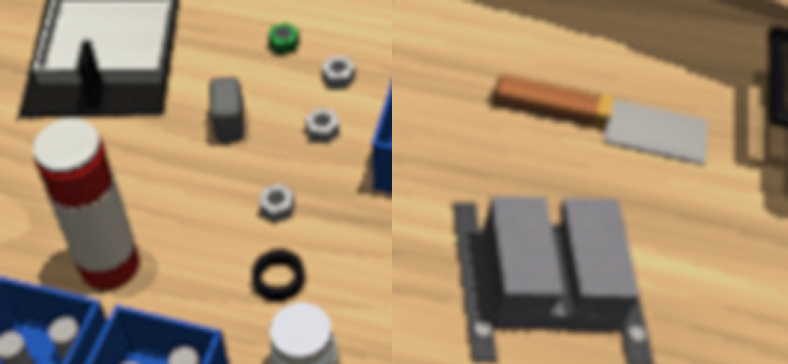

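The crop confirms three bare steel nuts, well apart from the green one. The rack's roof gap and its two feet are clear too. Next, overhead wrist views.

```bash
python3 - <<'E'
from h import *
import pickle
np.set_printoptions(precision=4,suppress=True)
o={}
for n,p in (('A',[.50,.37,.30]),('B',[.52,-.02,.33]),('C',[.45,-.28,.33])):
    try: manip.move_pose(p,down(np.pi))
    except manip.PlanningError as e: print(n,e); continue
    cal,im=snap('wrist','w'+n); o[n]=(cal,im); print(n,manip.current_clock(),manip.current_q())
pickle.dump(o,open('w.pkl','wb'))
cv2.imwrite('pics/wall.png',np.hstack([cv2.resize(o[k][1][:,:,::-1],(400,300),interpolation=cv2.INTER_AREA) for k in 'BC']))
cv2.imwrite('pics/wA2.png',cv2.resize(o['A'][1][:,:,::-1],(800,600),interpolation=cv2.INTER_CUBIC))
cv2.imwrite('pics/wC2.png',cv2.resize(o['C'][1][:,:,::-1],(800,600),interpolation=cv2.INTER_CUBIC))
E
```

```text
A 1.4917 [-0.3476  0.3931 -0.4508  1.5386  0.1755  1.2508  0.7496]
B 3.0 [ 0.2865  0.1638 -0.3422  1.7437  0.0571  1.2439  1.504 ]
C 4.1 [ 0.6343  0.171  -0.1514  1.728   0.026   1.2446  2.0512]
```

View pics/wA2.png

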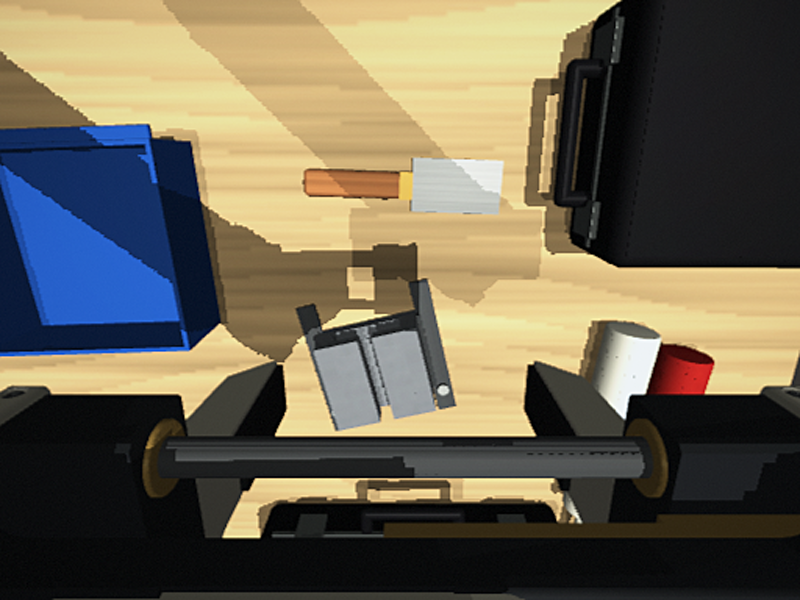

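View pics/wC2.png

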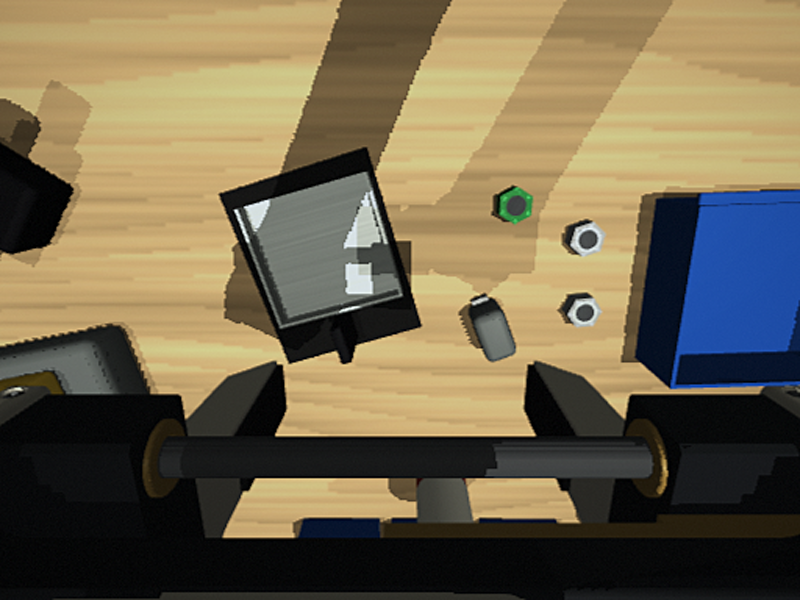

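The wrist views show the scraper with its blade toward +y and the rack with its front opening facing the base, at (368,325). The tray's lip faces the base and its grip points away, at (343,340). Steel nuts are at (584,238) and (583,312), and the green one is at (514,204).

```bash
cat >> h.py <<'E'
def nutpose(cal,im,X,r=34):
    """refine nut near X: low-saturation blob -> hull; returns centre and flat normal angle"""
    p=proj(cal,[X[0],X[1],.012])[0].astype(int)
    x0,y0=np.maximum(p-r,0);c=im[y0:p[1]+r,x0:p[0]+r]
    hsv=cv2.cvtColor(c,cv2.COLOR_RGB2HSV)
    m=((hsv[...,1]<70)&(hsv[...,2]>25)).astype(np.uint8)
    m=cv2.morphologyEx(m,cv2.MORPH_CLOSE,np.ones((3,3)))
    cs=[k for k in cv2.findContours(m,0,2)[0] if cv2.contourArea(k)>60]
    if not cs: return None
    k=min(cs,key=lambda k:np.hypot(*(k[:,0].mean(0)+[x0,y0]-p)))
    h=cv2.convexHull(k)[:,0]+[x0,y0]
    w=plane(cal,h,.012)[:,:2]
    a=np.radians(np.arange(0,180,2));u=np.c_[np.cos(a),np.sin(a)]
    e=w@u.T;wd=np.ptp(e,axis=0)
    wd3=wd.reshape(3,30).sum(0)
    M=cv2.moments(h.astype(np.float32).reshape(-1,1,2));ctr=plane(cal,[[M['m10']/M['m00'],M['m01']/M['m00']]],.012)[0]
    return ctr[:2],2*int(wd3.argmin()),wd.min(),wd.max()
E
python3 - <<'E'
from h import *
import pickle
np.set_printoptions(precision=4,suppress=True)
o=pickle.load(open('w.pkl','rb'));S=viewer.get_calibration('scene');D=viewer.get_calibration('side')
s=.64
for X in ((.447,-.092),(.528,-.085),(.637,-.0985)):
    for k in 'BC': print(k,X,nutpose(*o[k],X))
A=o['A'][0];C=o['C'][0]
sc=lambda p,f,ox,oy,cx: (np.array(p,float)-[cx,0])/f+[ox,oy]
rt=tri(A,np.array([[313,348],[420,328],[337,431],[437,409]])*s,S,sc([[490,200],[617,198],[498,297],[636,293]],3.3,330,160,392))
print('rack top',rt,rt.mean(0))
p=plane(A,np.array([[313,348],[420,328],[337,431],[437,409]])*s,.055);print(p,p.mean(0))
b=tri(A,np.array([[412,157],[503,160],[499,214]])*s,S,sc([[612,98],[708,124],[705,163]],3.3,330,160,392));print('blade',b)
print(plane(A,np.array([[412,157],[503,160],[499,214],[411,211]])*s,.004),plane(A,np.array([[304,182]])*s,.015))
m=plane(C,np.array([[219,193],[367,148],[421,327],[290,363]])*s,.002);print('mat',m,m.mean(0))
w=plane(C,np.array([[236,206],[370,172],[402,297],[278,329]])*s,.026);print('tray floor?',w)
print('grip',plane(C,np.array([[333,313],[345,362]])*s,.074))
im=o['B'][1];hsv=cv2.cvtColor(im,cv2.COLOR_RGB2HSV)
cv2.imwrite('pics/mixB.png',cv2.resize(im[:,:,::-1],(800,600),interpolation=cv2.INTER_CUBIC))
E
```

```text
B (0.447, -0.092) (array([ 0.449, -0.092]), 18, np.float64(0.033069880846842814), np.float64(0.037934300442990954))
C (0.447, -0.092) (array([ 0.4488, -0.0909]), 20, np.float64(0.033566301510937646), np.float64(0.04289892640915641))
B (0.528, -0.085) (array([ 0.5277, -0.085 ]), 6, np.float64(0.03372395643306446), np.float64(0.038755438072573034))
C (0.528, -0.085) (array([ 0.5274, -0.0847]), 6, np.float64(0.03354897807147761), np.float64(0.045123957668616044))
B (0.637, -0.0985) (array([ 0.6373, -0.0983]), 38, np.float64(0.03484202377111677), np.float64(0.04322237225628356))
C (0.637, -0.0985) (array([ 0.6392, -0.0767]), 2, np.float64(0.05080363327938364), np.float64(0.1356723389074841))
rack top [[0.5911 0.2855 0.0498 0.0011]
 [0.5677 0.3848 0.0558 0.0015]
 [0.6815 0.3032 0.0511 0.0004]
 [0.6534 0.4032 0.0554 0.0009]] [0.6234 0.3442 0.0531 0.001 ]
[[0.5886 0.2855 0.055 ]
 [0.5683 0.3863 0.055 ]
 [0.6791 0.3042 0.055 ]
 [0.6539 0.4041 0.055 ]] [0.6225 0.345  0.055 ]
blade [[ 0.4173  0.3808  0.0066  0.0022]
 [ 0.4196  0.4665 -0.0006  0.0016]
 [ 0.4695  0.4641  0.0047  0.0007]]
[[0.4169 0.3787 0.004 ]
 [0.4194 0.464  0.004 ]
 [0.4695 0.4635 0.004 ]
 [0.4667 0.3781 0.004 ]] [[0.4391 0.2786 0.015 ]]
mat [[ 0.4056 -0.4674  0.002 ]
 [ 0.3615 -0.3149  0.002 ]
 [ 0.5518 -0.2586  0.002 ]
 [ 0.5965 -0.409   0.002 ]] [ 0.4788 -0.3625  0.002 ]
tray floor? [[ 0.416  -0.4429  0.026 ]
 [ 0.3836 -0.3107  0.026 ]
 [ 0.5092 -0.2799  0.026 ]
 [ 0.5452 -0.4123  0.026 ]]
grip [[ 0.5103 -0.345   0.074 ]
 [ 0.5612 -0.3356  0.074 ]]
```

View pics/mixB.png

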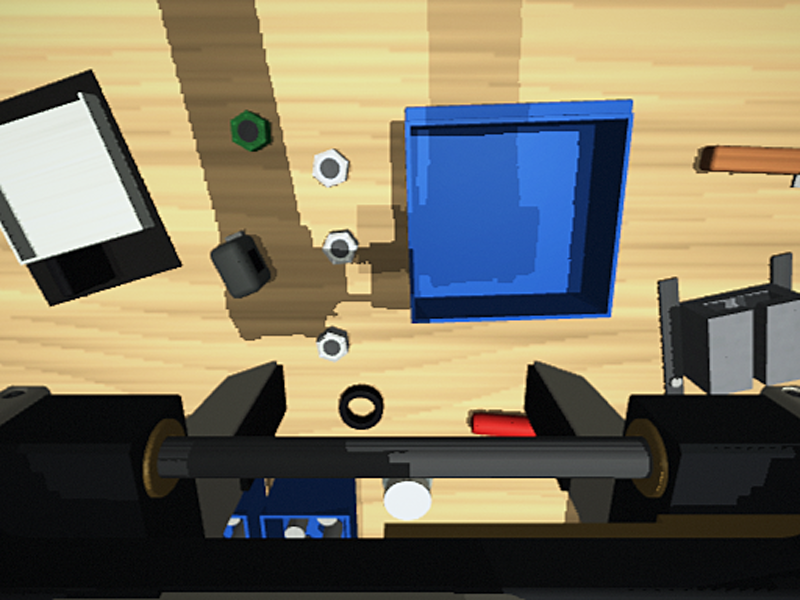

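The overhead view confirms three steel nuts at (330,168), (340,247) and (333,345), with the bin at (520,210). The roll of tape is next to the third nut, so I will choose that jaw angle to clear it. First pick: nut 1, then the others.

```bash
cat >> h.py <<'E'
TO=np.array([.4596,-.3682]);TY=np.radians(16.7)
def tw(x,y,z=0,o=TO,a=TY): return np.array([o[0]+x*np.cos(a)-y*np.sin(a),o[1]+x*np.sin(a)+y*np.cos(a),z])
def best(pos,phi):
    """orientation with jaws closing along phi, the half turn whose last joint stays most central"""
    c=[(abs(q[6]),y) for y in (phi+np.pi/2,phi-np.pi/2) if (q:=manip.solve_ik(pos,down(y))) is not None]
    return down(min(c)[1])
def wrap(a,m=np.pi/3): return (a+m/2)%m-m/2
def pick(X,phi,z=.004,f=35,hz=.15):
    o=best([*X,hz],phi);manip.move_pose([*X,hz],o);manip.sleep(.2)
    r=nutpose(*snap('wrist'),X);print('seen',r)
    if r is not None and np.hypot(*(r[0]-X))<.025: X=r[0]
    manip.servo_line([*X,.05],vel=.25);manip.servo_line([*X,z],vel=.08)
    effector.close(f);manip.sleep(.2);print('gap',manip.current_finger_gap(),manip.current_force())
    manip.servo_line([*X,.14],vel=.25)
    return manip.current_finger_gap()
def place(P,phi,z=.011):
    manip.move_pose([P[0],P[1],.14],best([P[0],P[1],.14],phi));print('gap',manip.current_finger_gap())
    manip.servo_line([P[0],P[1],.05],vel=.2);manip.servo_line([P[0],P[1],z],vel=.06)
    effector.open_jaws();manip.sleep(.2);manip.servo_line([P[0],P[1],.15],vel=.25)
E
python3 - <<'E'
from h import *
import pickle
np.set_printoptions(precision=4,suppress=True)
B=pickle.load(open('w.pkl','rb'))['B'][0]
b=plane(B,np.array([[404,107],[633,100],[612,318],[411,323]])*.64,.075);print('bin',b,b.mean(0))
g=pick(np.array([.449,-.0915]),np.radians(10));print(manip.current_q())
if g>.025: place(tw(-.038,.040),TY)
print(manip.current_clock())
E
```

```text
bin [[ 0.3992 -0.0185  0.075 ]
 [ 0.3934  0.1695  0.075 ]
 [ 0.5835  0.1792  0.075 ]
 [ 0.5889 -0.0114  0.075 ]] [0.4912 0.0797 0.075 ]
seen (array([ 0.4489, -0.0912]), 20, np.float64(0.03320986708995427), np.float64(0.03971014626334826))
gap 0.03283775674852846 [ 0.2533  0.1622 -0.7178]
[ 0.2898  0.2548 -0.1671  2.1043  0.0594  0.7877  0.2604]
gap 0.03288369742372164
13.4
```

```bash
python3 - <<'E'
from h import *
np.set_printoptions(precision=4,suppress=True)
for X,a,y in (((.5276,-.0848),6,0.),((.6373,-.0983),-18,-.040)):
    g=pick(np.array(X),np.radians(a))
    if g<.025: print('missed');break
    place(tw(-.038,y),TY)
print(manip.current_clock())
manip.move_pose([*tw(-.01,0)[:2],.28],down(np.pi));manip.sleep(.2)
cal,im=snap('wrist','w2')
cv2.imwrite('pics/w2b.png',cv2.resize(im[:,:,::-1],(800,600),interpolation=cv2.INTER_CUBIC))
E
```

```text
seen (array([ 0.5279, -0.0847]), 6, np.float64(0.033470469659699964), np.float64(0.040849960422987594))
gap 0.03149069632506519 [-0.7465  0.9933 -0.0322]
gap 0.031611078516576435
seen (array([ 0.6381, -0.098 ]), 40, np.float64(0.03331487394387944), np.float64(0.04098352775820441))
gap 0.03181132579678026 [-0.0275 -0.1555  0.7612]
gap 0.031611557988128584
31.925
```

View pics/w2b.png

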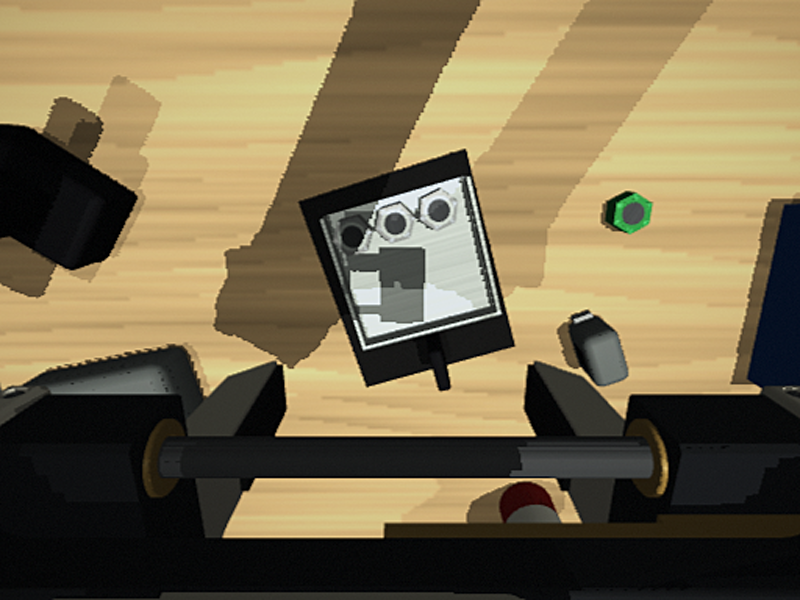

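All three nuts sit on the tray floor near the lip, at (352,236), (396,222) and (438,208), and the green nut is untouched. Next I push them back against the grip-side wall so they ride safely, after checking the drill's clearance.

```bash
python3 - <<'E'
from h import *
np.set_printoptions(precision=4,suppress=True)
S=viewer.get_calibration('scene')
print('drill',plane(S,np.array([[152,197],[110,180],[150,120]])*.64,.0),tri(S,np.array([[132,105]])*.64,S,np.array([[132,106]])*.64)[:,:0])
W=viewer.get_calibration('wrist');print(plane(W,np.array([[137,200],[75,268]])*.64,.03),plane(W,np.array([[137,200],[75,268]])*.64,.1))
effector.close(10);print(manip.current_finger_gap())
for y in (.039,0.,-.039):
    a,b=tw(-.095,y),tw(.007,y)
    o=best([*a[:2],.12],TY+np.pi/2)
    manip.move_pose([*a[:2],.15],o);manip.servo_line([*a[:2],.010],vel=.2)
    manip.servo_line([*b[:2],.010],vel=.08);print(y,manip.current_force())
    manip.servo_line([*tw(0,y)[:2],.010],vel=.1);manip.servo_line([*tw(0,y)[:2],.15],vel=.25)
effector.open_jaws()
manip.move_pose([*tw(.01,0)[:2],.24],best([*tw(.01,0)[:2],.24],TY-np.pi/2+np.pi/2));
manip.move_pose([*tw(-.01,0)[:2],.24],down(np.pi+TY));manip.sleep(.2)
cal,im=snap('wrist','w3');print(manip.current_clock(),manip.current_q())
import pickle;pickle.dump((cal,im),open('w3.pkl','wb'))
cv2.imwrite('pics/w3b.png',cv2.resize(im[:,:,::-1],(800,600),interpolation=cv2.INTER_CUBIC))
E
```

```text
drill [[ 0.3888 -0.6245  0.    ]
 [ 0.3619 -0.7462  0.    ]
 [ 0.1326 -0.7762  0.    ]] []
[[ 0.4027 -0.6009  0.03  ]
 [ 0.4627 -0.6675  0.03  ]] [[ 0.3962 -0.5613  0.1   ]
 [ 0.4459 -0.6165  0.1   ]]
0.0007059527918489569
0.039 [-0.2385  0.127  -0.2559]
0.0 [ 0.344  -0.6008  0.663 ]
-0.039 [-0.4768  0.7599 -1.0709]
51.8833 [ 0.9941  0.3695 -0.445   1.7093  0.1751  1.1023  2.3579]
```

View pics/w3b.png

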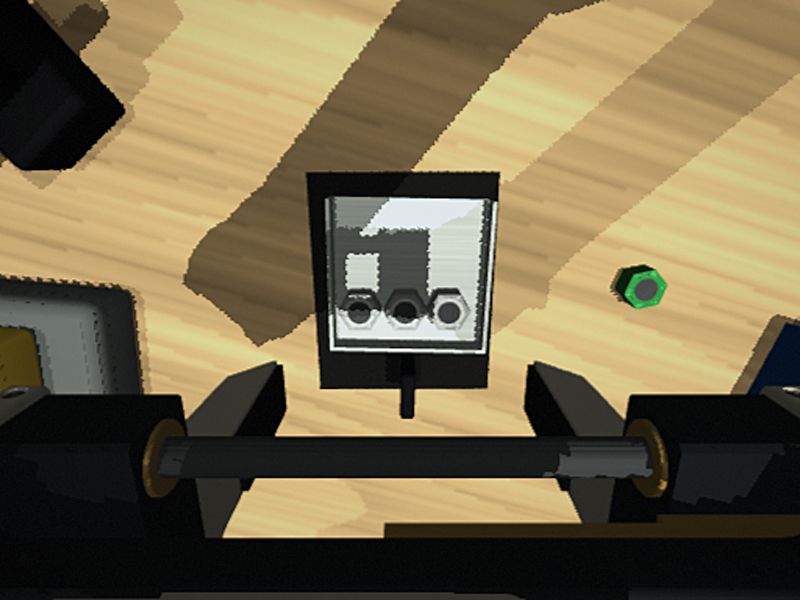

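The nuts now rest at (360,308), (405,308) and (449,310), against the grip-side wall. The grip's top end is at (407,417). I compute the grip pose from several views.

```bash
python3 - <<'E'
from h import *
import pickle
np.set_printoptions(precision=4,suppress=True)
W,im=pickle.load(open('w3.pkl','rb'));C=pickle.load(open('w.pkl','rb'))['C'][0];s=.64
m=plane(W,np.array([[307,173],[499,173],[488,387],[320,389]])*s,.002);print('mat',m,m.mean(0))
v=(m[3]+m[2]-m[0]-m[1])[:2];u=(m[1]+m[2]-m[0]-m[3])[:2];print(np.degrees([np.arctan2(v[1],v[0]),np.arctan2(-u[0],u[1])]))
t=plane(W,np.array([[332,352],[488,352]])*s,.029);print('tray+x wall top outer',t,t.mean(0),np.degrees(np.arctan2(-(t[1]-t[0])[0],(t[1]-t[0])[1])))
t=plane(W,np.array([[331,196],[491,196]])*s,.005);print('lip corners',t,t.mean(0))
print('grip end',plane(W,np.array([[407,417],[407,375]])*s,.074))
print(tri(W,np.array([[407,417]])*s,C,np.array([[349,361]])*s))
# mask of the grip top + wrist-picture dark columns
g=cv2.cvtColor(im,cv2.COLOR_RGB2GRAY)
for r in (250,255,260,264): print(r,np.where(g[r,225:300]<45)[0][[0,-1]]+225)
# feasibility of tipping
a=TY
G=tw(.085,0,.052)
for ph in (0,np.pi):
    q=manip.solve_ik([G[0],G[1],.052-.019],down(a+ph));print(ph,q)
E
```

```text
mat [[ 0.4067 -0.4675  0.002 ]
 [ 0.3613 -0.316   0.002 ]
 [ 0.5494 -0.2576  0.002 ]
 [ 0.5975 -0.4109  0.002 ]] [ 0.4787 -0.363   0.002 ]
[16.8778 17.0503]
tray+x wall top outer [[ 0.5439 -0.4082  0.029 ]
 [ 0.5051 -0.2785  0.029 ]] [ 0.5245 -0.3434  0.029 ] 16.659674319419114
lip corners [[ 0.4186 -0.4437  0.005 ]
 [ 0.3805 -0.3166  0.005 ]] [ 0.3996 -0.3801  0.005 ]
grip end [[ 0.5603 -0.3356  0.074 ]
 [ 0.5247 -0.3463  0.074 ]]
[[ 0.5661 -0.3333  0.0629  0.0008]]
250 [257 264]
255 [257 264]
260 [256 264]
264 [256 264]
0 [ 0.3811  0.6885  0.1972  1.7126 -0.182   0.7584 -0.6124]
3.141592653589793 [ 0.8022  0.716  -0.3862  1.6962  0.3523  0.7987  2.1158]
```

```bash
cat >> h.py <<'E'
def trayTCP(lip,psi,th,ph):
    """TCP pose with the tray's lip at `lip` (world), tray yaw psi, lip tipped down by th"""
    Rt=R.from_euler('z',psi)*R.from_euler('y',-th)
    Rl=Rt*R.from_quat(down(ph)); return np.array(lip)+Rt.apply([.150,0,.031-.003]),Rl.as_quat()
E
python3 - <<'E'
from h import *
np.set_printoptions(precision=3,suppress=True)
S=viewer.get_calibration('scene');print('spray',plane(S,np.array([[247,370]])*.64,0))
for psi in (2,-15,17):
  for ph in (0,np.pi):
    print(psi,ph)
    for th in (0,25,45,55):
        p,o=trayTCP([.511,.08,.11 if th else .19],np.radians(psi),np.radians(th),ph)
        print(th,p,manip.solve_ik(p,o))
E
```

```text
spray [[ 0.751 -0.232  0.   ]]
2 0
0 [0.661 0.085 0.218] [-0.926  0.929  1.353  1.553 -0.915  1.407 -1.037]
25 [0.635 0.084 0.199] [-1.225  0.663  1.362  2.047 -1.086  0.723 -0.822]
45 [0.597 0.083 0.236] [-1.557  0.367  1.471  2.379  4.349  0.231  0.07 ]
55 [0.574 0.082 0.249] None
2 3.141592653589793
0 [0.661 0.085 0.218] [ 0.241  0.573 -0.599  1.509  0.339  1.164  1.187]
25 [0.635 0.084 0.199] [ 0.426  0.349 -0.758  2.     0.675  0.54   0.829]
45 [0.597 0.083 0.236] [ 0.896  0.284 -1.287  2.324  1.757  0.442 -0.249]
55 [0.574 0.082 0.249] None
-15 0
0 [0.656 0.041 0.218] [-0.875  0.913  1.353  1.579 -0.903  1.394 -1.265]
25 [0.631 0.048 0.199] [-1.239  0.67   1.362  2.042 -0.915  0.66  -1.242]
45 [0.594 0.058 0.236] [-1.635  0.616  1.541  2.339 -1.38   0.209 -0.872]
55 [0.572 0.064 0.249] [ 0.627  0.338 -1.274  2.416  1.841  0.955  2.426]
-15 3.141592653589793
0 [0.656 0.041 0.218] [ 0.258  0.538 -0.517  1.537  0.282  1.141  0.993]
25 [0.631 0.048 0.199] [ 0.208  0.305 -0.514  2.001  0.685  0.59   0.527]
45 [0.594 0.058 0.236] [-1.465  0.228  1.165  2.339  1.341  0.235 -0.328]
55 [0.572 0.064 0.249] None
17 0
0 [0.654 0.124 0.218] [-0.144  0.505 -0.118  1.523  0.063  1.116 -1.549]
25 [0.63  0.116 0.199] [-0.143  0.262 -0.068  2.018 -0.051  0.428 -1.436]
45 [0.593 0.105 0.236] [-1.021  0.104  0.912  2.373  4.314  0.205  0.479]
55 [0.571 0.098 0.249] None
17 3.141592653589793
0 [0.654 0.124 0.218] [ 0.24   0.597 -0.692  1.508  0.398  1.181  1.348]
25 [0.63  0.116 0.199] [ 0.522  0.38  -0.861  1.998  0.562  0.504  1.185]
45 [0.593 0.105 0.236] [ 1.111  0.407 -1.433  2.321  1.797  0.297  0.048]
55 [0.571 0.098 0.249] None
```

```bash
python3 - <<'E'
from h import *
np.set_printoptions(precision=2,suppress=True)
lo=np.array([-2.88,-.31,-1.54,.2,-1.41,.19,-2.57]);hi=np.array([2.88,2.03,1.56,2.42,4.55,2.02,2.57])
res=[]
for psi in range(-180,180,20):
  for ph in (0,np.pi):
    a=np.radians(psi);qs=[]
    for th in (0,15,30,45,55):
        lip=np.array([.491+.02*np.cos(a),.08+.02*np.sin(a),.20 if th==0 else .12])
        qs.append(manip.solve_ik(*trayTCP(lip,a,np.radians(th),ph)))
    ok=[q is not None for q in qs]
    if all(ok):
        q=np.array(qs);res.append((np.abs(np.diff(q,axis=0)).max(),np.minimum(q-lo,hi-q).min(),psi,ph,q))
res.sort(key=lambda r:r[0])
for r in res[:6]: print(*r[:4]);print(r[4])
E
```

```text
0.3211270187538417 0.2182308195375684 160 0
[[ 0.66 -0.08 -1.06  2.2  -0.09  0.99  0.87]
 [ 0.38  0.24 -0.74  2.09 -0.01  1.07  0.86]
 [ 0.34  0.4  -0.63  1.88 -0.08  1.36  0.95]
 [ 0.31  0.59 -0.55  1.67 -0.13  1.63  0.99]
 [ 0.28  0.72 -0.49  1.52 -0.17  1.8   1.01]]
0.33583202149743996 0.05364290534611227 -160 3.141592653589793
[[ 0.51 -0.13 -0.6   2.26 -0.09  0.99 -1.26]
 [ 0.27  0.19 -0.51  2.11  0.13  1.13 -1.54]
 [ 0.21  0.39 -0.54  1.87  0.2   1.46 -1.64]
 [ 0.13  0.61 -0.53  1.63  0.23  1.78 -1.71]
 [ 0.05  0.74 -0.48  1.47  0.23  1.97 -1.72]]
0.35305887495485466 0.3177578710511604 140 0
[[ 0.47  0.1  -1.06  2.1   0.1   0.99  0.23]
 [ 0.3   0.26 -0.71  2.06 -0.07  1.    0.52]
 [ 0.34  0.38 -0.59  1.9  -0.22  1.24  0.73]
 [ 0.36  0.54 -0.51  1.74 -0.31  1.49  0.84]
 [ 0.37  0.66 -0.45  1.62 -0.36  1.64  0.88]]
0.3758876484703966 0.011055241636437785 -140 3.141592653589793
[[ 0.49 -0.05 -0.47  2.2  -0.03  0.99 -0.83]
 [ 0.29  0.2  -0.49  2.1   0.24  1.11 -1.21]
 [ 0.24  0.4  -0.61  1.88  0.38  1.46 -1.41]
 [ 0.21  0.65 -0.76  1.66  0.49  1.82 -1.58]
 [ 0.1   0.78 -0.71  1.52  0.51  2.01 -1.62]]
0.39058795839235794 0.10202297501106639 -180 0
[[ 0.71 -0.17 -0.92  2.25 -0.16  1.    1.45]
 [ 0.43  0.22 -0.75  2.11  0.07  1.12  1.21]
 [ 0.32  0.42 -0.65  1.87  0.08  1.44  1.2 ]
 [ 0.24  0.62 -0.58  1.63  0.06  1.73  1.18]
 [ 0.19  0.76 -0.53  1.47  0.04  1.92  1.17]]
0.397689584574352 0.04098099300775293 -160 0
[[ 0.77 -0.15 -0.83  2.25 -0.13  1.    1.94]
 [ 0.49  0.22 -0.75  2.11  0.19  1.14  1.54]
 [ 0.29  0.41 -0.64  1.87  0.23  1.47  1.46]
 [ 0.17  0.62 -0.6   1.63  0.25  1.78  1.4 ]
 [ 0.11  0.76 -0.56  1.47  0.26  1.98  1.37]]
```

```bash
python3 - <<'E'
from h import *
np.set_printoptions(precision=4,suppress=True)
a=np.radians(16.7);G=[.5425,-.3405]
manip.move_pose([*G,.16],down(a));manip.sleep(.2)
cal,im=snap('wrist','w4')
manip.servo_line([*G,.033],vel=.1);effector.close(60);manip.sleep(.4)
print('gap',manip.current_finger_gap(),manip.current_force(),manip.current_tool_pos())
f0=np.array(manip.current_force());t0=np.array(manip.current_wrist_torque())
manip.servo_line([*G,.06],vel=.05);manip.sleep(.3)
print(manip.current_finger_gap(),np.array(manip.current_force())-f0,np.array(manip.current_wrist_torque())-t0)
cal,i2=snap('wrist','w5');print(manip.current_clock())
cv2.imwrite('pics/w45.png',np.hstack([cv2.resize(x[:,:,::-1],(400,300),interpolation=cv2.INTER_AREA) for x in (im,i2)]))
E
```

```text
gap 0.01193761915407922 [ 0.5408 -0.5861  0.5226] [ 0.5425 -0.3405  0.033 ]
0.01189350424191633 [-0.446   0.0874 -6.6392] [ 0.1531 -0.3336  0.0539]
58.7833
```

View pics/w45.png

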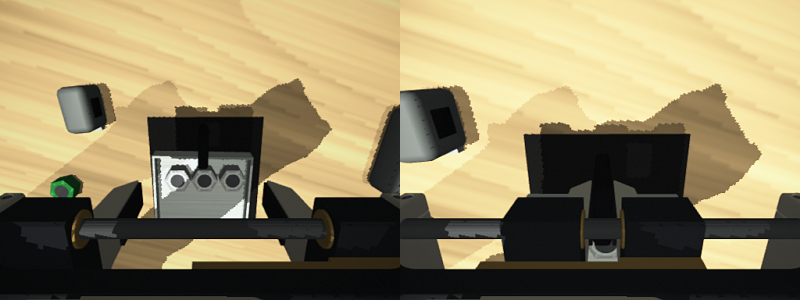

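The tray is held (12 mm gap) and lifted with the nuts aboard. Before the grasp they were at (178,180), (204,180) and (232,180). I carry it with the lip slightly up to the bin and tip it.

```bash
python3 - <<'E'
from h import *
np.set_printoptions(precision=3,suppress=True)
def o(psi,th): return (R.from_euler('z',np.radians(psi))*R.from_euler('y',-np.radians(th))*R.from_quat(down(0))).as_quat()
def lip(psi,th,d=.02,z=.12):
    a=np.radians(psi);return trayTCP([.491+d*np.cos(a),.08+d*np.sin(a),z],a,np.radians(th),0)
W=[([.5425,-.3405,.215],o(16.7,-5)),([.50,-.22,.225],o(50,-5)),([.46,-.10,.225],o(85,-5)),([.42,.04,.225],o(115,-5)),lip(145,-5,z=.19)]
for p,q in W: manip.servo_line(p,q,vel=.13)
manip.sleep(.2);print(manip.current_clock(),manip.current_finger_gap(),manip.current_force(),manip.current_q())
cal,i1=snap('scene','s1')
for th,z in ((5,.15),(20,.12),(32,.115),(44,.11)): manip.servo_line(*lip(145,th,z=z),vel=.08);print(th,manip.current_force())
manip.sleep(.8)
cal,i2=snap('scene','s2');print(manip.current_clock(),manip.current_force())
c=lambda x:cv2.resize(x[100:260,130:370,::-1],(480,320)) 
cv2.imwrite('pics/s12.png',np.vstack([cv2.resize(x[110:250,160:400,::-1],(514,300),interpolation=cv2.INTER_CUBIC) for x in (i1,i2)]))
E
```

```text
65.2 0.01195474111094673 [-0.042 -0.274 -5.831] [-0.148  0.023 -0.468  2.2    0.119  0.895  0.269]
5 [ 0.087 -0.173 -5.04 ]
20 [ 0.214  0.58  -5.94 ]
32 [-0.493  1.01  -4.614]
44 [ 0.103  1.398 -3.456]
67.875 [-0.585  0.175 -3.385]
```

View pics/s12.png

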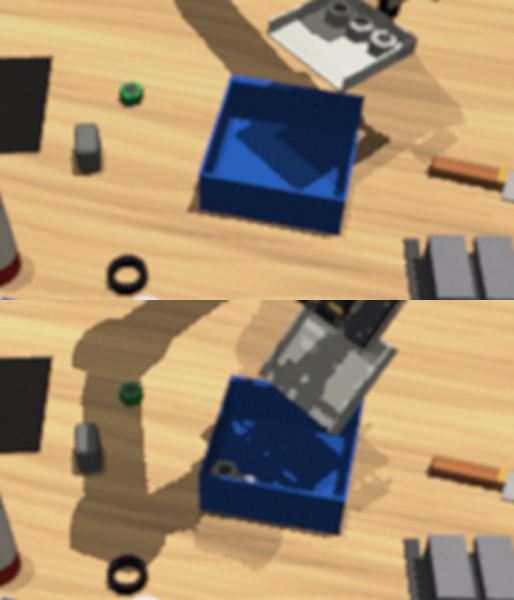

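The tray arrived with all three nuts, at (340,12), (360,25) and (383,40) in the upper half. It is empty after tipping, and the force reading fell by their weight. Now back to the mat.

```bash
python3 - <<'E'
from h import *
np.set_printoptions(precision=4,suppress=True)
def o(psi,th): return (R.from_euler('z',np.radians(psi))*R.from_euler('y',-np.radians(th))*R.from_quat(down(0))).as_quat()
a=np.radians(145)
manip.servo_line(*trayTCP([.491+.02*np.cos(a),.08+.02*np.sin(a),.17],a,np.radians(15),0),vel=.15)
manip.servo_line(*trayTCP([.491+.02*np.cos(a),.08+.02*np.sin(a),.19],a,0,0),vel=.15)
G=[.5405,-.3443]
for p,y in (([.42,.04,.225],115),([.46,-.10,.225],85),([.50,-.22,.225],50),([*G,.20],16.9),([*G,.06],16.9)): manip.servo_line(p,o(y,0),vel=.15)
manip.sleep(.3);f0=np.array(manip.current_force());print(f0,manip.current_finger_gap())
z=.042
while z>.030:
    manip.servo_line([*G,z],vel=.04);f=manip.current_force()[2]-f0[2]
    if f>4: break
    z-=.0015
print('z',z,f)
effector.open_jaws();manip.sleep(.3);manip.servo_line([*G,.17],vel=.2)
p=tw(-.01,0);manip.move_pose([p[0],p[1],.30],down(np.pi+TY));manip.sleep(.2)
W,im=snap('wrist','w6');print(manip.current_clock())
import pickle;pickle.dump((W,im),open('w6.pkl','wb'))
cv2.imwrite('pics/w6b.png',cv2.resize(im[:,:,::-1],(800,600),interpolation=cv2.INTER_CUBIC))
E
```

```text
[-0.0323 -0.1483 -2.9273] 0.011933873726756078
z 0.03149999999999999 10.914275551983787
82.3083
```

View pics/w6b.png

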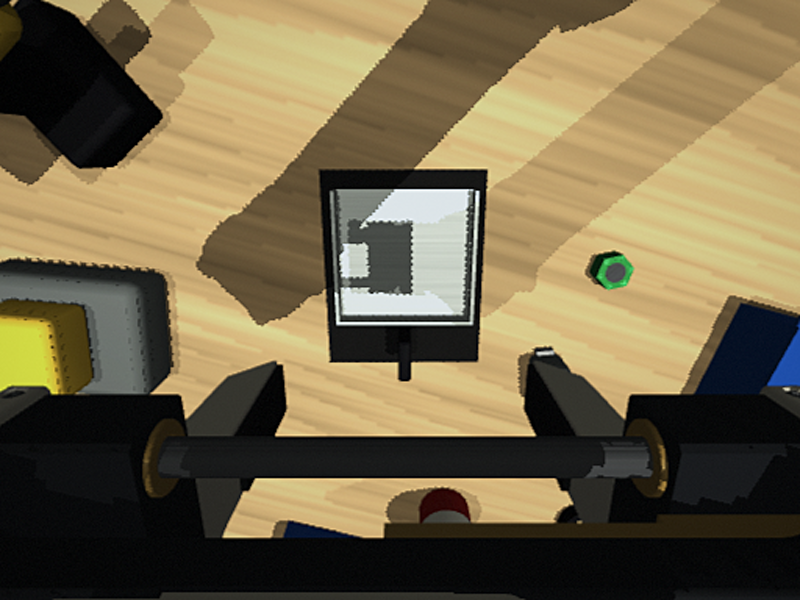

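The tray is flat on the mat and empty, with the lip at (404,190) and the grip at (404,360). Next I look closely at the rack and re-check the scraper.

```bash
python3 - <<'E'
from h import *
import pickle
np.set_printoptions(precision=4,suppress=True)
W,im=pickle.load(open('w6.pkl','rb'));s=.64
m=plane(W,np.array([[320,170],[488,170],[479,362],[331,362]])*s,.002);t=plane(W,np.array([[331,190],[478,190]])*s,.005).mean(0);w=plane(W,np.array([[334,326],[474,326]])*s,.029).mean(0)
c=m.mean(0);a=np.radians(16.9);rot=np.array([[np.cos(a),np.sin(a)],[-np.sin(a),np.cos(a)]]);print('mat c',c,'lip',rot@(t-c)[:2]+[.02,0],'wall',rot@(w-c)[:2]+[.02,0])
o={}
for n,p in (('R1',[.57,.35,.20]),('R2',[.50,.33,.26])):
    manip.move_pose(p,down(np.pi+np.radians(11.6)));manip.sleep(.3);o[n]=snap('wrist',n)
pickle.dump(o,open('r.pkl','wb'));print(manip.current_clock())
for n in o: cv2.imwrite(f'pics/{n}b.png',cv2.resize(o[n][1][:,:,::-1],(800,600),interpolation=cv2.INTER_CUBIC))
E
```

```text
mat c [ 0.4786 -0.362   0.002 ] lip [-0.0615  0.0003] wall [ 0.0679 -0.0007]
86.0833
```

View pics/R1b.png

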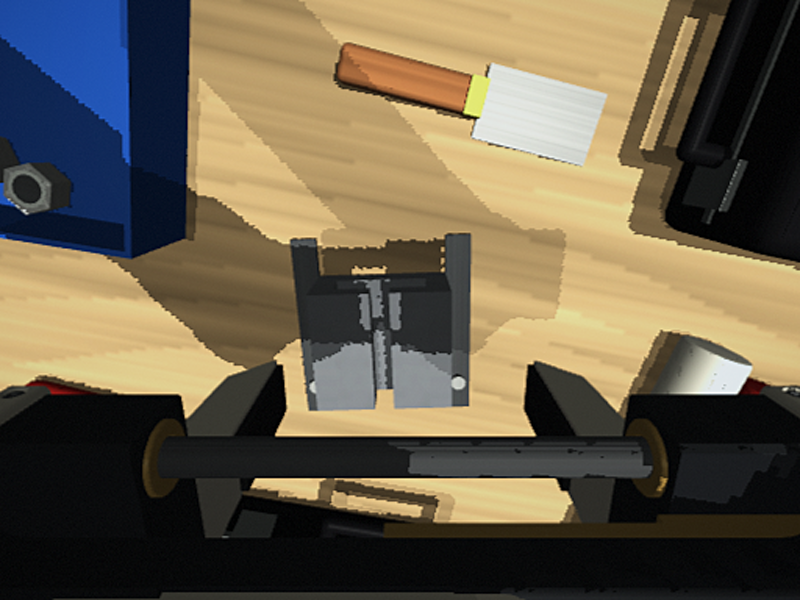

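View pics/R2b.png

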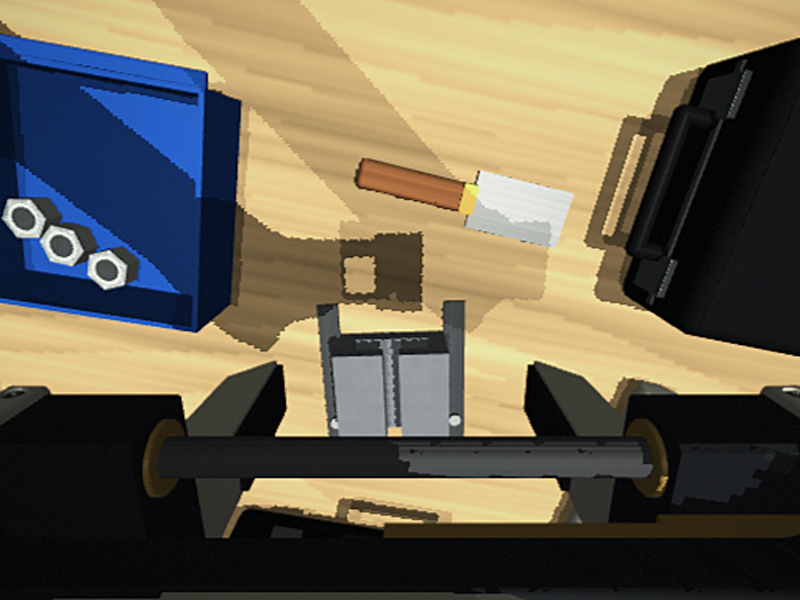

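R2 shows all three nuts in the bin, at (25,218), (65,245) and (112,268). The rack's flared mouth faces the base, with its gap at (391,352). I enlarge the rack for corner pixels.

```bash
python3 - <<'E'
import cv2,numpy as np
a=cv2.imread('pics/R1.png')[145:270,180:310];b=cv2.imread('pics/R2.png')[185:285,195:305]
f=lambda x,k:np.clip(cv2.resize(x,None,fx=k,fy=k,interpolation=cv2.INTER_CUBIC).astype(float)*1.6,0,255).astype(np.uint8)
A=f(a,3.);B=f(b,3.75);print(A.shape,B.shape)
cv2.imwrite('pics/rz.png',np.hstack([A,B]))
E
```

```text
(375, 390, 3) (375, 412, 3)
```

View pics/rz.png

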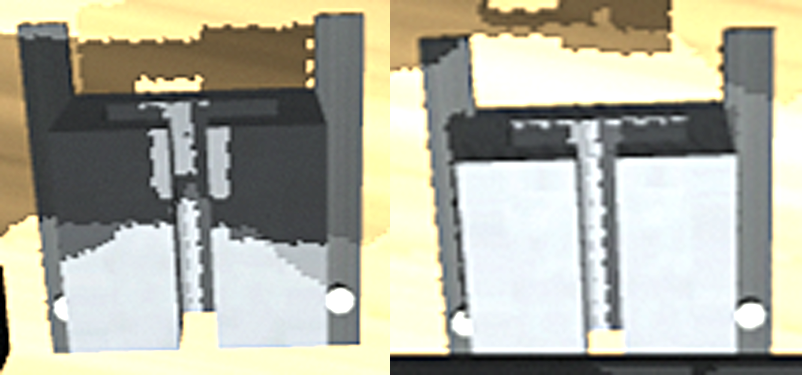

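```bash
python3 - <<'E'
from h import *
import pickle
np.set_printoptions(precision=4,suppress=True)
o=pickle.load(open('r.pkl','rb'));A=pickle.load(open('w.pkl','rb'))['A'][0]
p1=np.array([[50,130],[325,126]])/3+[180,145];p2=(np.array([[455,160],[736,154]])-[390,0])/3.75+[195,185]
print('front',tri(o['R1'][0],p1,o['R2'][0],p2))
c=plane(o['R1'][0],np.array([[50,130],[325,126],[327,346],[70,352]])/3+[180,145],.055);print(c,c.mean(0))
print('front R2',plane(o['R2'][0],p2,.055))
v=c[3]-c[0]+c[2]-c[1];u=c[1]-c[0]+c[2]-c[3];print(np.degrees([np.arctan2(v[1],v[0]),np.arctan2(-u[0],u[1])]))
print('base front',plane(o['R1'][0],np.array([[75,97],[322,93]])/3+[180,145],0.))
# scraper by colour: blade + handle
for n in ('R1','R2'):
    cal,im=o[n];s=.64
    P={'R1':[[489,64],[606,95],[584,165],[472,134],[339,67]],'R2':[[478,170],[573,194],[556,247],[465,228],[357,171]]}[n]
    w=plane(cal,np.array(P)*s,.004);tip=(w[1]+w[2])/2;root=(w[0]+w[3])/2;d=tip-root
    print(n,'tip',tip,'root',root,'yaw',np.degrees(np.arctan2(d[1],d[0])),np.linalg.norm(d))
P1=np.array([[489,64],[606,95],[584,165],[472,134],[345,43]])*.64;P2=np.array([[478,170],[573,194],[556,247],[465,228],[362,158]])*.64
print(tri(o['R1'][0],P1,o['R2'][0],P2))
for n in ('R1','R2'):
    cal,im=o[n];h=cv2.cvtColor(im,cv2.COLOR_RGB2HSV);m=((h[...,0]<14)&(h[...,1]>140)&(h[...,2]>60)).astype(np.uint8);m[240:]=0
    k=max(cv2.findContours(m,0,2)[0],key=cv2.contourArea);r=cv2.minAreaRect(k);print(r);print(plane(cal,np.array([r[0]]),.02),plane(cal,cv2.boxPoints(r),.02))
for yw in (88.2+180,88.2): print(yw,manip.solve_ik([.4408,.349,.004],down(np.radians(yw))))
for yw in (191.6,11.6): print(yw,manip.solve_ik([.549,.33,.031],down(np.radians(yw))),manip.solve_ik([.436,.307,.031],down(np.radians(yw))))
E
```

```text
front [[0.592  0.2851 0.0506 0.0004]
 [0.5713 0.3834 0.0472 0.0005]]
[[0.5903 0.2861 0.055 ]
 [0.5692 0.3817 0.055 ]
 [0.6554 0.4029 0.055 ]
 [0.6779 0.306  0.055 ]] [0.6232 0.3442 0.055 ]
front R2 [[0.5902 0.2851 0.055 ]
 [0.5679 0.3824 0.055 ]]
[13.2871 12.7405]
base front [[0.5927 0.2859 0.    ]
 [0.5705 0.3861 0.    ]]
R1 tip [0.4448 0.4634 0.004 ] root [0.4415 0.3779 0.004 ] yaw 87.74189639239118 0.08556408322295884
R2 tip [0.4443 0.4633 0.004 ] root [0.4427 0.378  0.004 ] yaw 88.95718930018576 0.08535056290037617
[[ 0.4175  0.3785 -0.0007  0.0003]
 [ 0.4204  0.4643  0.0019  0.    ]
 [ 0.4686  0.4646  0.0002  0.0002]
 [ 0.4657  0.3755  0.0224  0.0001]
 [ 0.4273  0.2797  0.013   0.0007]]
((257.4985046386719, 49.11280822753906), (85.11821746826172, 24.37160873413086), 14.796762466430664)
[[0.4403 0.3218 0.02  ]] [[0.4503 0.2771 0.02  ]
 [0.4277 0.28   0.02  ]
 [0.4303 0.3665 0.02  ]
 [0.4535 0.3655 0.02  ]]
((262.0882568359375, 117.64706420898438), (67.4249038696289, 18.19017219543457), 14.03624439239502)
[[0.4396 0.3219 0.02  ]] [[0.4495 0.2776 0.02  ]
 [0.4268 0.2795 0.02  ]
 [0.4298 0.3662 0.02  ]
 [0.4529 0.3659 0.02  ]]
268.2 [-0.0208  0.8726 -0.9437  1.8933  0.9252  0.8892  1.6672]
88.2 [-0.4102  0.6627 -0.3928  1.9058  0.3996  0.6502 -1.0816]
191.6 [-0.0645  0.824  -0.7468  1.689   0.6843  0.9085  0.6825] [-0.0737  0.6806 -0.754   1.9646  0.6718  0.7644  0.5481]
11.6 [-1.296   1.0514  1.1247  1.7339 -1.0697  1.1038 -1.1725] [-1.4745  0.9187  1.1261  2.0096 -1.0578  0.9675 -1.1487]
```

The rack's front is at (0.580, 0.335), yaw about 12.6°. The scraper's yaw is 88.2°, and its blade lies flat on the bench. I pick up the scraper by its handle and line it up with the slot.

```bash
cat > ins.py <<'E'
from h import *
np.set_printoptions(precision=4,suppress=True)
RY=np.radians(12.6);M=np.array([.5795,.3347]);U=np.array([np.cos(RY),np.sin(RY)]);V=np.array([-U[1],U[0]])
def tip(s,zu,lat=0): # tip at s beyond the mouth, blade underside height zu
    p=M+U*(s-.115)+V*lat; return [*p,zu+.004]
E
python3 - <<'E'
from ins import *
a=np.radians(88.2+180);G=np.array([.4412,.3485])
manip.move_pose([*G,.13],down(a));manip.sleep(.2)
cal,im=snap('wrist','w7');h=cv2.cvtColor(im,cv2.COLOR_RGB2HSV);m=((h[...,0]<14)&(h[...,1]>140)&(h[...,2]>60)).astype(np.uint8)
k=max(cv2.findContours(m,0,2)[0],key=cv2.contourArea);print(plane(cal,cv2.boxPoints(cv2.minAreaRect(k)),.02))
manip.servo_line([*G,.004],vel=.1);effector.close(50);manip.sleep(.3);print('gap',manip.current_finger_gap(),manip.current_force())
manip.servo_line([*G,.13],vel=.15);print('gap',manip.current_finger_gap(),manip.current_force(),manip.current_wrist_torque())
p=tip(-.06,.10);manip.servo_line(p,down(RY+np.pi),vel=.08)
manip.sleep(.3);print(manip.current_clock(),manip.current_tool_pos())
_,i1=snap('side','d1');_,i2=snap('scene','s3');_,i3=snap('wrist','w8')
cv2.imwrite('pics/ins.png',np.hstack([cv2.resize(i1[110:220,100:240,::-1],(400,314),interpolation=cv2.INTER_CUBIC),cv2.resize(i2[150:260,320:460,::-1],(400,314),interpolation=cv2.INTER_CUBIC)]))
E
```

```text
[[0.4521 0.3399 0.02  ]
 [0.4295 0.3407 0.02  ]
 [0.43   0.3668 0.02  ]
 [0.4533 0.3661 0.02  ]]
gap 0.02394433871306639 [-0.0621  1.0226 -1.0509]
gap 0.02381307812299334 [-0.2098  0.9042 -1.8989] [ 0.0076  0.0899 -0.079 ]
92.8 [0.4088 0.2966 0.104 ]
```

View pics/ins.png

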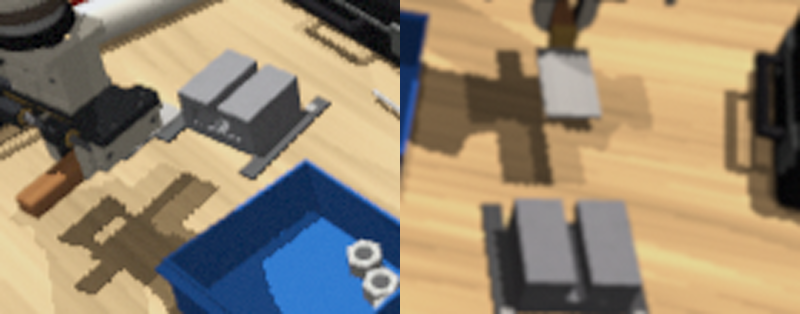

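The scraper is held level, with the blade edge at (546..601,118) in the right half pointing at the rack. Insert with force monitoring.

```bash
python3 - <<'E'
from ins import *
S=viewer.get_calibration('scene');c=M+U*-.06
print('expected edge px',proj(S,[[*(c-V*.025),.102],[*(c+V*.025),.102]]),'seen',(np.array([[546,119],[601,117]])-[400,0])/2.857+[320,150])
manip.servo_line(tip(-.03,.06),vel=.12);manip.servo_line(tip(-.02,.027),vel=.06);manip.sleep(.3)
f0=np.array(manip.current_force());s=-.015
while s<=.090:
    manip.servo_line(tip(s,.027),vel=.04)
    f=np.array(manip.current_force())-f0;ax=f[:2]@U
    if s*1000%10<5 or abs(ax)>5: print(round(s,3),'ax',ax,'lat',f[:2]@V,'z',f[2])
    if ax<-12 or abs(f[2])>15 or abs(f[:2]@V)>15: break
    s+=.005
print('gap',manip.current_finger_gap(),manip.current_clock(),manip.current_tool_pos())
E
```

```text
expected edge px [[370.2428 190.6105]
 [389.3629 191.2512]] seen [[371.1026 191.6521]
 [390.3535 190.952 ]]
-0.01 ax -0.7481500194270402 lat 0.10310036019919032 z -1.1217117067001656
0.0 ax 0.026363279136601567 lat -0.25917983798259264 z 0.9989017789140122
0.01 ax 0.3909102176814445 lat 0.22177323512918934 z -0.36699603645967804
0.02 ax -0.148818713267384 lat -0.40934333672107825 z -1.103501772200828
0.03 ax 0.1941430210995054 lat 0.2578267796126431 z -0.3639394281514532
0.04 ax -0.20593279975834125 lat 0.27272136046760387 z 0.20258065808421155
0.055 ax -0.060673796706650546 lat 0.6750636784789614 z 0.11519017053651148
0.065 ax -0.16675383722653206 lat -1.1245704148121645 z 0.3257029885959748
0.08 ax 0.4735042737462265 lat -0.26646865062928576 z 0.18234784531591153
gap 0.023472360958369024 100.3167 [0.5504 0.3282 0.031 ]
```

```bash
python3 - <<'E'
from ins import *
f0=np.array(manip.current_force());s=.086
while s<=.098:
    manip.servo_line(tip(s,.027),vel=.02);manip.sleep(.1)
    f=np.array(manip.current_force())-f0;ax=f[:2]@U
    print(round(s,4),'ax',ax,'z',f[2])
    if ax<-8: break
    s+=.001
manip.servo_line(tip(s,.0255),vel=.02)
print('z',np.array(manip.current_force())-f0)
effector.open_jaws();manip.sleep(.5)
p=manip.current_tool_pos();manip.servo_line([p[0],p[1],.16],vel=.15)
manip.move_pose([.46,.31,.25],down(RY+np.pi));manip.sleep(.3)
_,w=snap('wrist','w9');_,s3=snap('scene','s4');print(manip.current_clock())
cv2.imwrite('pics/end.png',np.hstack([cv2.resize(w[:,:,::-1],(400,300),interpolation=cv2.INTER_AREA),cv2.resize(s3[130:265,330:510,::-1],(400,300),interpolation=cv2.INTER_CUBIC)]))
E
```

```text
0.086 ax -0.7814286771370781 z 0.3720814476099217
0.087 ax -4.523380309844422 z 3.0485673066373042
0.088 ax -7.38026828884917 z 4.754530711897622
0.089 ax -9.732349174906949 z 6.495467099711903
z [-8.7773 -3.3558  4.2715]
105.65
```

View pics/end.png

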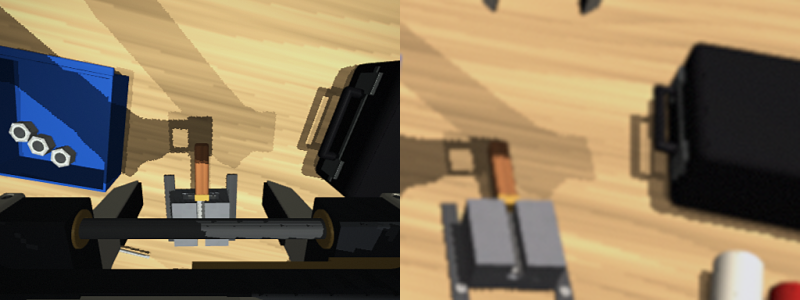

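The blade is home, with the handle's ferrule against the rack face at (203,193). The three nuts lie in the bin at (20,131), (38,145) and (62,157), and the gripper is clear of everything.

```bash
python3 -c "
from bench import manip
print(manip.hand_in())"
```

```text
the job is handed in; nothing more can be done
None
```

I handed the job in at about 106 s on the robot's clock: all three steel nuts are in the blue bin, the empty tray is flat on its mat (about 3 mm off centre), and the scraper is fully home in the rack.

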